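# Set out two job kits on the staging board

## Task

Set out the kits for two jobs on the plywood board. Stand the green-banded screw box upright in the middle of the green mat with the drill case flat and squarely on top of it; stand the blue-banded screw box upright in the middle of the back half of the blue mat and, in front of it, the tape measure upright in the middle of the front half, with both boxes' long sides running left-right along the board and the tape measure's length front-to-back. Stand the blue spirit level on its narrow edge along the red line between the two mats, centred on the line, and leave the orange-banded box and the roll of masking tape where they are.

Things in the scene. Friction and masses are not known exactly. Their poses are not given: they have to be found in the camera images.
- board: low plywood staging board fixed on the bench, 240 (x) x 410 (y) x 12 mm, with a red line painted across its middle along x. Origin at the centre of its underside: its top and the line are at z = 12 mm, and the line is at y = 0. x points to the back (away from the robot), y to the left
- green_mat: plain green mat fixed on the board on one side of the red line (either side), 110 (x) x 130 (y) x 3 mm; origin at the centre of its underside, its top at z = 3 mm; axes parallel with the board's
- blue_mat: blue mat fixed on the board on the other side of the red line, 200 (x) x 130 (y) x 3 mm; a white line across its middle (x = 0) parts it into a front half (centre at x = -50 mm, nearer the robot) and a back half (centre at x = +50 mm). Origin at the centre of its underside, its top at z = 3 mm; axes parallel with the board's
- green_box: closed cardboard box of screws with a green band, loose, standing upright on the bench, 61 x 97 x 48 mm; origin at the centre of its underside, x across the 61 mm width, y along the 97 mm length, z up
- blue_box: closed cardboard box of screws with a blue band, loose, standing upright on the bench, 61 x 97 x 48 mm; origin at the centre of its underside, x across the 61 mm width, y along the 97 mm length, z up
- drill_case: shut drill-bit case with a red lid and a black base, loose, lying flat on the bench, 64 x 100 x 36 mm; origin at the centre of its underside (the case reaches from x = -31 to +33 mm), x across the 64 mm width, y along the 100 mm length, z up
- tape_measure: yellow and black tape measure standing upright on its base, loose, 34 mm thick, 62 mm high, 79 mm long with the tape's little tongue. Origin in the underside: x across the thickness (from -16 to +18 mm), y along the length: case from -27 to +40 mm, flat 2 mm tongue from there to -40 mm; z up
- level: blue spirit level (bar) standing on its long narrow edge, loose, 20 mm thick, 230 mm long, 40 mm high; origin at the centre of its underside, x across the thickness, y along the length, z up
- orange_box: bystander: closed cardboard box of screws with an orange band, 61 x 97 x 48 mm; origin at the centre of its underside, x across the 61 mm width, y along the 97 mm length, z up. It belongs to no kit
- masking_tape: bystander: roll of cream masking tape lying flat, 105 mm across, 24 mm high; origin at the centre of its underside

How it is judged (in metres and radians):
At the end, for the whole second after the job is handed in: All upright, released, at rest. Boxes centred on green mat and on blue mat's back half, tape measure on its front half: each within 15 mm, square within 0.2 rad (tape measure 0.25); drill case on green box within 12 mm, 0.2 rad; level within 12 mm of the red line, 20 mm endwise, 0.12 rad (x of green_box in the frame of green_mat between -0.015 and 0.015 m and y of green_box in the frame of green_mat between -0.015 and 0.015 m and z of green_box in the frame of green_mat between -0.001 and 0.007 m and angle between the y axis of green_box and the y axis of green_mat, either way round below 0.2 rad and angle between each of green_box, drill_case, blue_box, tape_measure, level's own z axis and vertical below 0.1 rad and linear speed of each of green_box, drill_case, blue_box, tape_measure, level below 0.02 m/s and x of drill_case in the frame of green_box between -0.012 and 0.012 m and y of drill_case in the frame of green_box between -0.012 and 0.012 m and z of drill_case in the frame of green_box between 0.044 and 0.052 m and angle between the y axis of drill_case and the y axis of green_box, either way round below 0.2 rad and x of blue_box in the frame of blue_mat between 0.035 and 0.065 m and y of blue_box in the frame of blue_mat between -0.015 and 0.015 m and z of blue_box in the frame of blue_mat between -0.001 and 0.007 m and angle between the y axis of blue_box and the y axis of blue_mat, either way round below 0.2 rad and x of tape_measure in the frame of blue_mat between -0.065 and -0.035 m and y of tape_measure in the frame of blue_mat between -0.015 and 0.015 m and z of tape_measure in the frame of blue_mat between -0.001 and 0.007 m and angle between the y axis of tape_measure and the x axis of blue_mat, either way round below 0.25 rad and x of level in the frame of board between -0.02 and 0.02 m and y of level in the frame of board between -0.012 and 0.012 m and z of level in the frame of board between 0.008 and 0.016 m and angle between the y axis of level and the x axis of board, either way round below 0.12 rad); the robot touches nothing.
It fails at once if the orange-banded box is moved more than 20 mm (distance of orange_box from where it was at the start of the episode above 0.02 m).
It fails at once if the roll of masking tape is moved more than 20 mm (distance of masking_tape from where it was at the start of the episode above 0.02 m).
It also fails if it takes over 130 s, if anything falls off the work surface, if the arm or the gripper's body presses on something with over 40 N, if the wrist force passes 120 N, or if a joint passes its speed limit or range.

## Robot

A 6-joint arm with a two-finger parallel gripper is mounted at the origin on a cart in front of the work surface, level with it; the furniture and walls round the work are solid. World frame = base frame: x ahead of the robot, y to its left, z up, the work surface at z = 0. Lengths are in mm, angles in rad, forces in N, time in s.
With the tool pointing down it reaches from about 275 to 750 mm from the base axis. Payload 10.2 kg.
Tool frame: the origin (TCP) lies at the centre of the arm's flange, where the gripper is bolted on; the fingertips stand 173 mm ahead of it and the grasp point (between the pads) lies 155 mm ahead of it; z points along the fingers, y is the line along which they close (so a half turn about z gives the same grasp; the last joint's range is limited). The gripper opens to 85 mm and grips with 20 to 120 N. Pads are 22 mm wide; open, the fingers measure 114 mm over their backs; the gripper's body (76 mm by 85 mm) begins 54 mm behind the grasp point. The pads swing forward as they close: fully open they stand 13 mm farther back than shut.
Start: joints at [-1.364, 0.313, 1.498, -0, 1.331, -0.223], TCP at [218.75, -477.264, 404.694] pointing down, gripper open.
Joint ranges: [-2.94, 2.94], [-0.97, 2.17], [0.19, 2.56], [-1.23, 4.37], [0.02, 3.11], [-2.88, 2.88]. Speed limits (rad/s): [2.39, 2.39, 3.01, 3.14, 3.14, 3.14].

## Interface

Orientations are given as a unit quaternion [w, x, y, z].
In Python, from rig import status, capture, camera_info, ticket gives the robot as it stands.
- The arm moves only by the shell command python3 -m crank 'ROWS' [FORCE]. ROWS is JSON, a list of rows, each a list of 7 numbers: the shift along the tool's x, y, z as a fraction of full scale, then the turn, a rotation vector about the tool's x, y, z as a fraction of full scale, then the closure, from 0 (fully open) to 1 (shut). A call has 1 to 12 rows; each row is the pose to reach, as a shift and turn from the pose commanded when the call began, along the tool's axes at that moment; what a row does not reach only later rows make up. Full scale, the value 1, is 0.1 m for a shift and 45 degrees for a turn. A row lasts 1/10 s, in which the tool goes at most 50 mm and 8.59 degrees, less where a joint would pass 70% of its speed; a pose out of reach is approached as far as the arm can. A call with a number of a shift or a turn outside -1 to 1 is refused whole. A call with a gripper value outside its range is refused whole. The fingers move at their own pace and stop on an object; FORCE is the grip in N (left out, the last holds). Time passes only in rows, so rows that repeat a pose let the fingers close. It gives the time, the measured TCP pose, the force, the opening and the grip force at its end, in the units of the state.
- status.sense(): the state, without advancing time (a new reading comes with each control period).
- capture(name): name is "scene" or "top"; returns (picture, depth): 384x512x3 uint8, red, green, blue; 384x512 float32, mm along the optical axis (not along the pixel's ray), 0 where there is no reading.
- camera_info(name): a dict with "K" (3x3 intrinsics, pixels), "camera_from_world" (4x4, takes a point from world to camera coordinates). Camera axes: x right, y up, looking along -z (the intrinsics and any distortion apply to the point x, -y, -z); pixel columns grow to the right and rows downward; lengths in mm; the calibration is good to about 2 mm. A picture is of the moment at which its call begins. camera_info takes no time and is no camera call.
- ticket.finish_job(): hands the job in; it is judged then, once.
The state is a dict: "time_s": time; "joints": joint angles; "dq": joint speeds; "tau": joint torques, N m; "eef_pos": TCP position; "ee_rot": TCP orientation; "force": force on the tool from outside, world axes, zero at the start; "wrist_torque": the same for the moment, N m; "grip_width": opening from 0.0 (shut) to 1.0 (fully open); "grip_force": force on a finger pad.
Only numpy, scipy, OpenCV 4.12 (cv2) and the standard library are available. Lean on these libraries where they do the work, as an engineer would, in place of code of your own. Each camera call takes 0.05 s, during which the arm holds its last target. There are 200 camera calls.

## Working session

There is one attempt and no reset: what is moved stays moved. The work goes in short steps, Python scripts to look and compute and a shell command to move; the robot and the scene stay as the last step left them, time stands still between calls to the robot, and variables do not carry over. Pictures are saved under pics/ and viewed, at most 14 in all, crops included, and the job is handed in when it is done.

```bash
ls; mkdir -p pics
python3 - <<'E'
from rig import status,capture,camera_info
import cv2,numpy as np
print(status.sense())
for n in("scene","top"):
    p,d=capture(n); cv2.imwrite(f"pics/{n}0.png",p[:,:,::-1]); np.savez(f"{n}0.npz",p=p,d=d)
    c=camera_info(n); print(n,{k:(np.round(v,3).tolist() if not isinstance(v,str) else v) for k,v in c.items()})
E
```

```text
pics
{'time_s': 0.0, 'joints': array([-1.36440736e+00,  3.13468591e-01,  1.49842815e+00, -1.49236692e-05,
        1.33098969e+00, -2.23408657e-01]), 'dq': array([-7.33409290e-04,  5.01268173e-04,  3.44945457e-04,  2.02377759e-05,
        1.21710587e-07, -1.98547075e-04]), 'tau': array([-3.56035940e-03, -4.12275660e+01, -2.59746069e+01, -3.45626195e-04,
        4.23746940e-03,  4.87172457e-06]), 'eef_pos': array([ 218.73756933, -477.22666205,  404.12877885]), 'ee_rot': array([-6.46926618e-04,  9.76997394e-01,  2.13250259e-01, -1.74204122e-06]), 'force': array([-0.30705817, -0.26961638, -0.35164203]), 'wrist_torque': array([ 0.05535898, -0.02767367, -0.03926192]), 'grip_force': 0.0, 'grip_width': 0.9999685911033436}
scene {'K': [[433.521, 0.0, 254.379], [0.0, 433.521, 194.777], [0.0, 0.0, 1.0]], 'camera_from_world': [[-0.496, -0.869, -0.01, 270.457], [0.496, -0.292, 0.818, -351.652], [-0.713, 0.4, 0.575, -1039.57], [0.0, 0.0, 0.0, 1.0]]}
top {'K': [[388.787, 0.0, 254.685], [0.0, 388.787, 199.049], [0.0, 0.0, 1.0]], 'camera_from_world': [[0.007, -1.0, -0.01, -40.581], [0.996, 0.006, 0.094, -572.242], [-0.094, -0.01, 0.996, -1134.255], [0.0, 0.0, 0.0, 1.0]]}
```

View pics/top0.png

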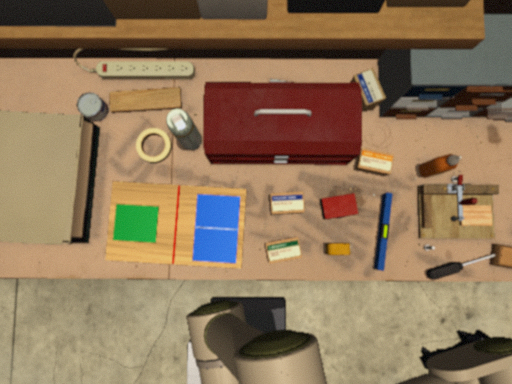

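View pics/scene0.png

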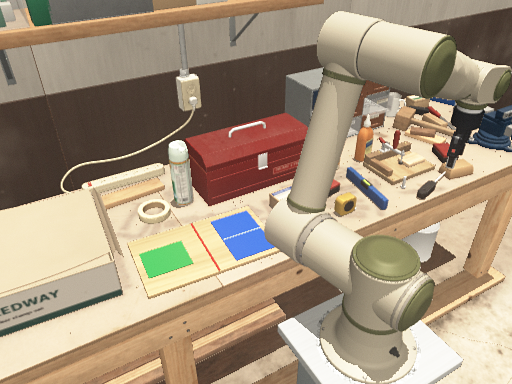

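The top view shows the board at about (176,225), with the green mat left at (136,223) and the blue mat right at (217,228). The blue box is at (287,204), green box (283,249), case (339,206), tape measure (338,249), level (384,231), orange box (375,162) and roll (153,145).

```bash
cat > h.py <<'E'
import numpy as np,cv2
from rig import status,capture,camera_info
def cloud(n,d):
    c=camera_info(n);K=np.array(c["K"]);T=np.linalg.inv(np.array(c["camera_from_world"]))
    v,u=np.mgrid[:d.shape[0],:d.shape[1]]
    P=np.stack([(u-K[0,2])/K[0,0]*d,-(v-K[1,2])/K[1,1]*d,-d,np.ones_like(d)],-1)
    return (P@T.T)[...,:3]
def ray(n,uv,z):   # pixel (or Nx2) -> world xy on plane z
    c=camera_info(n);K=np.array(c["K"]);T=np.linalg.inv(np.array(c["camera_from_world"]))
    uv=np.atleast_2d(np.asarray(uv,float))
    r=np.c_[(uv[:,0]-K[0,2])/K[0,0],-(uv[:,1]-K[1,2])/K[1,1],-np.ones(len(uv))]@T[:3,:3].T
    o=T[:3,3]; return (o+r*((z-o[2])/r[:,2])[:,None])[:,:2]
def rect(xy):
    (c,(a,b),t)=cv2.minAreaRect(xy.astype(np.float32)); 
    if a>b: a,b,t=b,a,t+90   # t: direction of short side; long side = t+90
    return np.round([*c,a,b,(t+90+90)%180-90],1)  # cx,cy,short,long,angle of long side from +x (deg)
E
python3 - <<'E'
from h import *
f=np.load("top0.npz");p,d=f["p"],f["d"];P=cloud("top",d)
cv2.imwrite("pics/crop0.png",cv2.resize(p[130:285,95:415,::-1],None,fx=2.5,fy=2.5,interpolation=2))
hsv=cv2.cvtColor(p,cv2.COLOR_RGB2HSV)
def comp(m):
    n,l,s,c=cv2.connectedComponentsWithStats(m.astype(np.uint8)); i=1+s[1:,4].argmax(); return l==i
# bench height
print("bench z",np.median(P[255:275,300:370,2]),"board z",np.median(P[190:200,150:170,2]),P[245:260,110:160,2].mean())
for nm,(u0,v0,u1,v1),z0,zt in[("green",(258,232,308,268),25,48),("blue",(262,188,312,220),25,48),("case",(315,188,362,222),15,36),("tape",(320,236,357,262),20,62),("level",(370,185,396,275),15,40),("orange",(352,145,398,180),25,48),("roll",(128,120,176,168),10,24)]:
    R=np.zeros(d.shape,bool);R[v0:v1,u0:u1]=1
    m=comp(R&(P[...,2]>z0)&(d>0)); 
    v,u=np.nonzero(m); print(nm,m.sum(),"ztop",np.round(np.percentile(P[m][:,2],[50,90]),1),"depthrect",rect(P[m][:,:2]),"ray",rect(ray("top",np.c_[u,v],zt)))
H,S=hsv[...,0],hsv[...,1]
for nm,m,z in[("gmat",(H>45)&(H<75)&(S>150),15),("bmat",(H>100)&(H<125)&(S>150),15)]:
    m=m.copy();m[:,250:]=0;m[:170]=0
    if nm=="bmat": m=cv2.morphologyEx(m.astype(np.uint8),cv2.MORPH_CLOSE,np.ones((5,5)))>0
    m=comp(m);v,u=np.nonzero(m);print(nm,rect(ray("top",np.c_[u,v],z)),ray("top",[u.mean(),v.mean()],z))
m=((H<8)|(H>172))&(S>150);m[:,:150]=0;m[:,200:]=0;m[:180]=0;m[270:]=0;m=comp(m);v,u=np.nonzero(m);print("line",rect(ray("top",np.c_[u,v],12)),ray("top",[u.mean(),v.mean()],12))
E
```

```text
bench z -0.46429186433908853 board z 11.611489175212341 14.854915451158119
green 718 ztop [48.8 51.5] depthrect [ 421.9 -120.7   61.4   97.3  -78.8] ray [ 422.1 -120.5   61.2   97.2  -78.8]
blue 704 ztop [48.7 51.5] depthrect [ 560.2 -131.4   61.4   97.3  -86.5] ray [ 559.5 -131.3   62.2   97.4  -86.5]
case 757 ztop [35.4 38.2] depthrect [ 551.  -287.1   66.1  100.4  -80.2] ray [ 550.5 -285.2   65.9  103.1  -80.2]
tape 303 ztop [60.  62.9] depthrect [ 427.  -278.7   34.1   66.6  -88.8] ray [ 427.4 -274.5   34.    70.9  -89.6]
level 714 ztop [38.2 41.7] depthrect [ 479.1 -417.2   22.5  229.2   -7.7] ray [ 479.6 -413.7   28.   228.6   -7.7]
orange 859 ztop [ 49. 157.] depthrect [ 690.3 -367.7   62.8  150.5   78.7] ray [ 689.4 -378.9   73.1  125.7   77.3]
roll 550 ztop [23.6 26.5] depthrect [736.1 274.8 103.9 104.    3.1] ray [736.2 273.6 103.  105.7  46.3]
gmat [499.7 321.5 106.7 126.   86.6] [[499.1673306  321.67713725]]
bmat [486.1  78.8 124.4 193.1  -3.1] [[485.08878886  78.79469845]]
line [498.1 201.2   5.8 229.   -3.2] [[502.86710558 200.41694667]]
```

View pics/crop0.png

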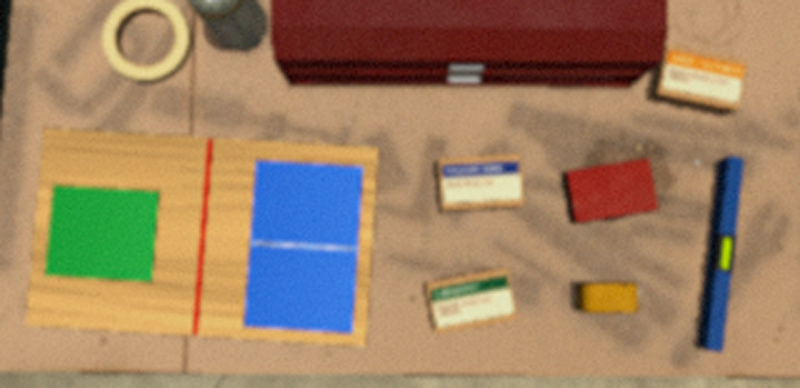

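```bash
cat > plan.py <<'E'
import sys;from h import *
from scipy.spatial.transform import Rotation as R
x,y,z,phi=map(float,sys.argv[1:5])
s=status.sense();r=R.from_quat(np.roll(s["ee_rot"],-1)).as_matrix()
T=np.c_[[np.cos(np.radians(phi)),np.sin(np.radians(phi)),0],[np.sin(np.radians(phi)),-np.cos(np.radians(phi)),0],[0,0,-1]]
d=np.array([x,y,z])-s["eef_pos"]
print("t",round(s["time_s"],2),"pos",s["eef_pos"].round(1),"phi",round(np.degrees(np.arctan2(r[1,0],r[0,0])),2),"w",round(s["grip_width"],3),"F",s["force"].round(1))
print("turn",(R.from_matrix(r.T@T).as_rotvec()/(np.pi/4)).round(3),"shift now-axes",(r.T@d/100).round(3),"turned-axes",(T.T@d/100).round(3))
E
python3 - <<'E'
from h import *
f=np.load("top0.npz");p,d=f["p"],f["d"];P=cloud("top",d)
m=((P[...,2]>6)&(P[...,2]<22)&(d>0));m[:170]=0;m[275:]=0;m[:,:100]=0;m[:,255:]=0
m=cv2.morphologyEx(m.astype(np.uint8),cv2.MORPH_OPEN,np.ones((5,5)))
n,l,s,c=cv2.connectedComponentsWithStats(m);m=l==1+s[1:,4].argmax()
v,u=np.nonzero(m);print("board",rect(ray("top",np.c_[u,v],12)),rect(P[m][:,:2]),ray("top",[u.mean(),v.mean()],12))
print("toolbox z",np.percentile(P[90:160,210:355,2],[50,99]),"can",P[100:150,165:200,2].max())
q=np.load("scene0.npz")["p"]
a=cv2.resize(q[180:225,315:375,::-1],(400,300),interpolation=2);b=cv2.resize(p[232:268,314:362,::-1],(400,300),interpolation=2)
cv2.imwrite("pics/tape0.png",np.hstack([a,b]))
E
python3 plan.py 422 -120.6 300 101.2
```

```text
board [496.  200.9 239.5 409.2  87. ] [496.1 201.7 240.  410.6  87. ] [[494.54687611 200.20286022]]
toolbox z [183.33792888 214.66856765] can 1182.591313064049
t 0.1 pos [ 218.7 -477.2  404.2] phi 24.63 w 0.999 F [ 0.3 -0.6 -1.3]
turn [-1.000e-03 -1.000e-03 -1.702e+00] shift now-axes [ 3.334 -2.393  1.045] turned-axes [3.103 2.686 1.042]
```

View pics/tape0.png

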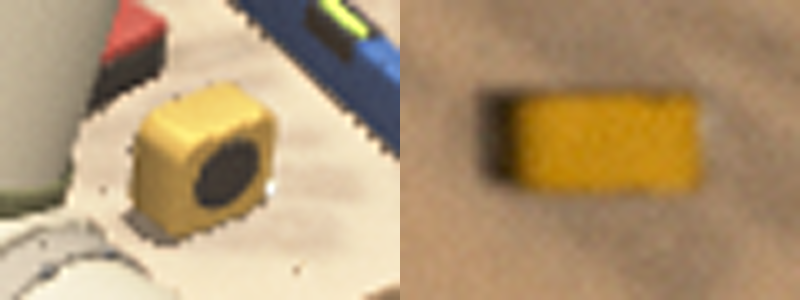

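The white tongue shows at the right of the tape measure, (705,110) in the crop, so it points to world -y.

```bash
python3 -m crank '[[0,0,0,0,0,-0.85,0],[0,0,0,0,0,-0.85,0],[0,0,0,0,0,-0.85,0],[0,0,0,0,0,-0.85,0],[0,0,0,0,0,-0.85,0]]' 40
python3 -m crank '[[0,0,0,0,0,-0.85,0],[0,0,0,0,0,-0.85,0],[0,0,0,0,0,-0.85,0],[0,0,0,0,0,-0.85,0],[0,0,0,0,0,-0.85,0]]' 
python3 plan.py 422 -120.6 300 101.2
python3 -m crank '[[1,0.85,0,0,0,0,0],[1,0.85,0,0,0,0,0],[1,0.85,0,0,0,0,0],[1,0.85,0,0,0,0,0]]'
python3 -m crank '[[1,0.85,0.5,0,0,0,0],[1,0.85,0.5,0,0,0,0],[1,0.85,0.5,0,0,0,0],[1,0.85,0.5,0,0,0,0]]'
python3 plan.py 422 -120.6 300 101.2
```

```text
time_s: 0.6
eef_pos: [218.8, -477.2, 404.4]
ee_rot: [-0.0, 0.852, 0.524, 0.0]
force: [0.4, -0.7, 0.2]
grip_width: 1.0
grip_force: 0.0
time_s: 1.1
eef_pos: [218.7, -477.2, 404.3]
ee_rot: [-0.0, 0.633, 0.774, 0.0]
force: [0.4, 0.9, -0.1]
grip_width: 1.002
grip_force: 0.0
t 1.1 pos [ 218.7 -477.2  404.3] phi 101.42 w 1.002 F [ 0.4  0.9 -0.1]
turn [-0.    -0.001  0.005] shift now-axes [3.093 2.698 1.046] turned-axes [3.104 2.687 1.043]
time_s: 1.5
eef_pos: [284.2, -360.1, 404.8]
ee_rot: [-0.0, 0.634, 0.773, 0.0]
force: [-0.5, 0.3, -0.5]
grip_width: 0.997
grip_force: 0.0
time_s: 1.9
eef_pos: [347.8, -245.6, 353.0]
ee_rot: [-0.002, 0.634, 0.774, 0.001]
force: [-0.1, 0.5, -0.1]
grip_width: 0.999
grip_force: 0.0
t 1.9 pos [ 347.8 -245.6  353. ] phi 101.34 w 0.999 F [-0.1  0.5 -0.1]
turn [-0.002 -0.005  0.003] shift now-axes [1.078 0.974 0.533] turned-axes [1.082 0.971 0.53 ]
```

```bash
python3 -m crank '[[1,0.95,0.5,0,0,0,0],[1,0.95,0.5,0,0,0,0],[1,0.95,0.5,0,0,0,0],[1,0.95,0.5,0,0,0,0],[1,0.95,0.5,0,0,0,0]]' | head -2
python3 plan.py 422 -120.6 183 101.2
```

```text
time_s: 2.4
eef_pos: [421.2, -132.2, 304.6]
t 2.4 pos [ 421.2 -132.2  304.6] phi 101.2 w 1.001 F [ 0.3 -0.4  0.7]
turn [-0.001  0.    -0.   ] shift now-axes [0.112 0.031 1.216] turned-axes [0.112 0.03  1.216]
```

```bash
python3 -m crank '[[0.11,0.03,0.3,0,0,0,0],[0.11,0.03,0.6,0,0,0,0],[0.11,0.03,0.6,0,0,0,0]]' | head -2
python3 -m crank '[[0,0,0.3,0,0,0,0],[0,0,0.62,0,0,0,0],[0,0,0.62,0,0,0,0]]'
python3 -m crank '[[0,0,0,0,0,0,1],[0,0,0,0,0,0,1],[0,0,0,0,0,0,1],[0,0,0,0,0,0,1],[0,0,0,0,0,0,1],[0,0,0,0,0,0,1],[0,0,0,0,0,0,1]]' 40
python3 plan.py 422 -120.6 300 86.8
```

```text
time_s: 2.7
eef_pos: [420.8, -121.6, 242.8]
time_s: 3.0
eef_pos: [421.2, -121.5, 181.6]
ee_rot: [-0.002, 0.636, 0.772, -0.0]
force: [-1.0, -0.1, 0.9]
grip_width: 1.001
grip_force: 0.0
time_s: 3.7
eef_pos: [422.3, -121.1, 184.8]
ee_rot: [0.002, 0.635, 0.772, 0.0]
force: [-1.2, -1.8, 6.0]
grip_width: 0.697
grip_force: 44.0
t 3.7 pos [ 422.3 -121.1  184.8] phi 101.12 w 0.697 F [-1.2 -1.8  6. ]
turn [0.004 0.003 0.318] shift now-axes [ 2.000e-03  1.000e-03 -1.152e+00] turned-axes [ 0.005 -0.003 -1.152]
```

```bash
python3 -m crank '[[0,0,-0.3,0,0,0,1],[0,0,-0.7,0,0,0.1,1],[0,0,-1,0,0,0.25,1],[0,0,-1,0,0,0.318,1],[0,0,-1,0,0,0.318,1],[0,0,-1,0,0,0.318,1]]'
python3 plan.py 499.5 321.6 300 86.8
```

```text
time_s: 4.3
eef_pos: [421.5, -120.3, 283.0]
ee_rot: [0.0, 0.726, 0.688, -0.0]
force: [-0.5, 0.9, -3.8]
grip_width: 0.696
grip_force: 46.7
t 4.3 pos [ 421.5 -120.3  283. ] phi 86.91 w 0.696 F [-0.5  0.9 -3.8]
turn [0.    0.    0.002] shift now-axes [ 4.455  0.541 -0.17 ] turned-axes [ 4.456  0.533 -0.17 ]
```

```bash
python3 -m crank '[[0.3,0.04,0,0,0,0,1],[0.7,0.08,0,0,0,0,1],[1,0.12,0,0,0,0,1]]' | head -2
python3 -m crank '[[0.5,0.06,0,0,0,0,1],[1,0.12,0,0,0,0,1]]' | head -2
python3 -m crank '[[0.5,0.06,0,0,0,0,1],[1,0.12,0,0,0,0,1]]' | head -2
python3 -m crank '[[0.5,0.06,0,0,0,0,1],[1,0.12,0,0,0,0,1],[1,0.12,0,0,0,0,1]]' | head -2
python3 -m crank '[[0.3,0.04,0,0,0,0,1],[0.45,0.05,0,0,0,0,1],[0.45,0.05,0,0,0,0,1],[0.45,0.05,0,0,0,0,1]]' | head -2
python3 plan.py 499.5 321.6 200 86.8
```

```text
time_s: 4.6
eef_pos: [439.0, -19.7, 282.3]
time_s: 4.8
eef_pos: [456.6, 78.8, 282.4]
time_s: 5.0
eef_pos: [473.9, 177.8, 282.3]
time_s: 5.3
eef_pos: [491.2, 279.4, 281.9]
time_s: 5.7
eef_pos: [499.0, 319.0, 282.0]
t 5.7 pos [499. 319. 282.] phi 86.86 w 0.697 F [ 0.5 -1.1 -3.1]
turn [-0.002  0.001  0.001] shift now-axes [0.027 0.005 0.82 ] turned-axes [0.026 0.004 0.82 ]
```

```bash
python3 -m crank '[[0.02,0,0.4,0,0,0,1],[0.02,0,0.7,0,0,0,1],[0.02,0,0.8,0,0,0,1],[0.02,0,0.82,0,0,0,1],[0.02,0,0.82,0,0,0,1]]'
python3 -m crank '[[0,0,0,0,0,0,0],[0,0,0,0,0,0,0],[0,0,0,0,0,0,0],[0,0,0,0,0,0,0],[0,0,-0.5,0,0,0,0],[0,0,-1,0,0,0,0],[0,0,-1,0,0,0,0]]'
python3 plan.py 551 -287 290 99.8
```

```text
time_s: 6.2
eef_pos: [499.6, 321.1, 201.4]
ee_rot: [0.0, 0.727, 0.687, 0.0]
force: [0.8, 0.7, -3.6]
grip_width: 0.693
grip_force: 46.9
time_s: 6.9
eef_pos: [500.0, 322.1, 307.8]
ee_rot: [0.002, 0.726, 0.687, 0.006]
force: [0.3, 0.1, -0.0]
grip_width: 1.004
grip_force: 0.0
t 6.9 pos [500.  322.1 307.8] phi 86.83 w 1.004 F [ 0.3  0.1 -0. ]
turn [ 0.015 -0.005 -0.288] shift now-axes [-6.054  0.844  0.156] turned-axes [-6.089 -0.534  0.178]
```

```bash
for i in 1; do python3 -m crank '[[-0.4,0.06,0,0,0,0,0],[-0.9,0.13,0,0,0,0,0],[-1,0.14,0,0,0,0,0]]' | head -2
python3 -m crank '[[-0.5,0.07,0,0,0,0,0],[-1,0.14,0,0,0,0,0]]' | head -2
python3 -m crank '[[-0.5,0.07,0,0,0,0,0],[-1,0.14,0,0,0,0,0]]' | head -2
python3 -m crank '[[-0.5,0.07,0,0,0,0,0],[-1,0.14,0,0,0,0,0]]' | head -2
python3 -m crank '[[-0.5,0.07,0,0,0,0,0],[-1,0.14,0,0,0,0,0]]' | head -2
python3 -m crank '[[-0.5,0.07,0,0,0,-0.1,0],[-1,0.14,0,0,0,-0.2,0],[-1,0.14,0,0,0,-0.288,0],[-1,0.14,0,0,0,-0.288,0],[-1,0.14,0,0,0,-0.288,0]]' | head -2; done
python3 plan.py 551 -287 180 99.8
cat > seen.py <<'E'
import sys;from h import *
p,d=capture("top");P=cloud("top",d);cv2.imwrite(f"pics/{sys.argv[1]}.png",p[:,:,::-1]);np.savez("last.npz",p=p,d=d)
def at(nm,x,y,rad,z0,z1):
    m=(d>0)&(np.hypot(P[...,0]-x,P[...,1]-y)<rad)&(P[...,2]>z0)&(P[...,2]<z1)
    if m.sum()<30: print(nm,"none");return
    n,l,s,c=cv2.connectedComponentsWithStats(m.astype(np.uint8));m=l==1+s[1:,4].argmax()
    v,u=np.nonzero(m);q=P[m];zt=np.median(q[:,2]);print(nm,rect(q[:,:2]),"ray",rect(ray("top",np.c_[u,v],zt)),"z",zt.round(1))
for a in sys.argv[2:]:
    f=a.split(",");at(f[0],*map(float,f[1:]))
E
python3 seen.py b1 gbox,499.5,321.6,80,40,80
```

```text
time_s: 7.2
eef_pos: [508.0, 217.6, 300.6]
time_s: 7.4
eef_pos: [515.8, 120.5, 300.6]
time_s: 7.6
eef_pos: [524.2, 20.1, 300.7]
time_s: 7.8
eef_pos: [532.6, -79.7, 300.7]
time_s: 8.0
eef_pos: [541.0, -179.4, 300.7]
time_s: 8.5
eef_pos: [549.6, -277.5, 300.5]
t 8.5 pos [ 549.6 -277.5  300.5] phi 99.71 w 1.0 F [-0.2  0.1  0.2]
turn [-0.    -0.001 -0.002] shift now-axes [-0.097 -0.002  1.205] turned-axes [-0.096 -0.003  1.205]
gbox [498.9 321.7  61.2  98.3  86.9] ray [498.6 318.8  61.  102.7  86.8] z 63.8
```

```bash
python3 -m crank '[[-0.1,0,0.3,0,0,0,0],[-0.1,0,0.6,0,0,0,0],[-0.1,0,0.6,0,0,0,0]]' | head -2
python3 -m crank '[[0,0,0.3,0,0,0,0],[0,0,0.55,0,0,0,0],[0,0,0.61,0,0,0,0],[0,0,0.61,0,0,0,0]]'
python3 -m crank '[[0,0,0,0,0,0,1],[0,0,0,0,0,0,1],[0,0,0,0,0,0,1],[0,0,0,0,0,0,1],[0,0,0,0,0,0,1],[0,0,0,0,0,0,1],[0,0,0,0,0,0,1]]' 40
python3 plan.py 551 -287 290 86.9
```

```text
time_s: 8.85
eef_pos: [550.6, -286.7, 237.2]
time_s: 9.25
eef_pos: [551.5, -287.8, 180.5]
ee_rot: [0.0, 0.644, 0.765, 0.0]
force: [0.5, 0.2, 0.5]
grip_width: 1.0
grip_force: 0.0
time_s: 9.95
eef_pos: [551.7, -288.3, 182.0]
ee_rot: [0.002, 0.644, 0.765, 0.0]
force: [0.8, 1.8, 7.8]
grip_width: 0.743
grip_force: 45.7
t 9.95 pos [ 551.7 -288.3  182. ] phi 99.78 w 0.743 F [0.8 1.8 7.8]
turn [0.004 0.003 0.286] shift now-axes [ 0.011 -0.002 -1.08 ] turned-axes [ 0.013 -0.008 -1.08 ]
```

```bash
python3 -m crank '[[0,0,-0.3,0,0,0,1],[0,0,-0.7,0,0,0.1,1],[0,0,-1,0,0,0.22,1],[0,0,-1,0,0,0.286,1],[0,0,-1,0,0,0.286,1],[0,0,-1,0,0,0.286,1]]'
python3 plan.py 498.9 320.5 290 86.9
```

```text
time_s: 10.55
eef_pos: [550.9, -288.0, 279.2]
ee_rot: [-0.001, 0.725, 0.688, -0.0]
force: [0.1, -0.1, -3.4]
grip_width: 0.743
grip_force: 46.7
t 10.55 pos [ 550.9 -288.   279.2] phi 86.99 w 0.743 F [ 0.1 -0.1 -3.4]
turn [-0.002 -0.001  0.002] shift now-axes [ 6.049 -0.839 -0.102] turned-axes [ 6.048 -0.848 -0.108]
```

```bash
python3 -m crank '[[0.3,-0.04,-0.1,0,0,0,1],[0.7,-0.1,-0.1,0,0,0,1],[1,-0.14,-0.1,0,0,0,1]]' | head -2
python3 -m crank '[[0.5,-0.07,0,0,0,0,1],[1,-0.14,0,0,0,0,1]]' | head -2
python3 -m crank '[[0.5,-0.07,0,0,0,0,1],[1,-0.14,0,0,0,0,1]]' | head -2
python3 -m crank '[[0.5,-0.07,0,0,0,0,1],[1,-0.14,0,0,0,0,1]]' | head -2
python3 -m crank '[[0.5,-0.07,0,0,0,0,1],[1,-0.14,0,0,0,0,1]]' | head -2
python3 -m crank '[[0.4,-0.06,0,0,0,0,1],[0.8,-0.11,0,0,0,0,1],[1,-0.14,0,0,0,0,1],[1,-0.14,0,0,0,0,1],[1,-0.14,0,0,0,0,1]]' | head -2
python3 plan.py 498.9 320.5 245 86.9
```

```text
time_s: 10.85
eef_pos: [542.0, -185.8, 289.0]
time_s: 11.05
eef_pos: [533.4, -86.5, 289.0]
time_s: 11.25
eef_pos: [524.9, 13.6, 289.1]
time_s: 11.45
eef_pos: [516.4, 113.3, 289.2]
time_s: 11.65
eef_pos: [507.8, 213.0, 289.1]
time_s: 12.15
eef_pos: [499.8, 311.5, 288.9]
t 12.15 pos [499.8 311.5 288.9] phi 86.99 w 0.742 F [-0.6 -0.6 -3. ]
turn [-0.002  0.001  0.002] shift now-axes [ 0.09  -0.013  0.439] turned-axes [ 0.089 -0.014  0.439]
```

```bash
python3 -m crank '[[0.09,-0.01,0.15,0,0,0,1],[0.09,-0.01,0.3,0,0,0,1],[0.09,-0.01,0.4,0,0,0,1],[0.09,-0.01,0.43,0,0,0,1],[0.09,-0.01,0.43,0,0,0,1]]'
python3 -m crank '[[0,0,0,0,0,0,0],[0,0,0,0,0,0,0],[0,0,0,0,0,0,0],[0,0,0,0,0,0,0],[0,0,0,0,0,0,0],[0,0,-0.4,0,0,0,0],[0,0,-0.8,0,0,0,0],[0,0,-0.8,0,0,0,0]]'
python3 plan.py 560 -131.4 290 93.5
```

```text
time_s: 12.65
eef_pos: [499.6, 320.4, 246.4]
ee_rot: [-0.0, 0.726, 0.688, -0.0]
force: [0.2, 0.6, -3.6]
grip_width: 0.739
grip_force: 46.6
time_s: 13.45
eef_pos: [500.0, 321.0, 332.3]
ee_rot: [0.002, 0.726, 0.688, 0.005]
force: [0.4, -0.8, 0.8]
grip_width: 1.001
grip_force: 0.0
t 13.45 pos [500.  321.  332.3] phi 86.92 w 1.001 F [ 0.4 -0.8  0.8]
turn [ 0.012 -0.005 -0.146] shift now-axes [-4.487  0.839  0.412] turned-axes [-4.552  0.323  0.423]
```

```bash
python3 -m crank '[[-0.4,0.07,0.1,0,0,0,0],[-0.9,0.17,0.1,0,0,0,0],[-1,0.19,0.1,0,0,0,0]]' | head -2
python3 -m crank '[[-0.5,0.1,0.1,0,0,0,0],[-1,0.19,0.1,0,0,0,0]]' | head -2
python3 -m crank '[[-0.5,0.1,0.1,0,0,0,0],[-1,0.19,0.1,0,0,0,0]]' | head -2
python3 -m crank '[[-0.5,0.1,0.1,0,0,0,0],[-1,0.19,0.1,0,0,0,0]]' | head -2
python3 -m crank '[[-0.4,0.09,0,0,0,-0.146,0],[-0.48,0.09,0,0,0,-0.146,0],[-0.48,0.09,0,0,0,-0.146,0],[-0.48,0.09,0,0,0,-0.146,0]]' | head -2
python3 plan.py 560 -131.4 183 93.5
python3 seen.py b2 case,499.5,321.6,80,80,120
```

```text
time_s: 13.75
eef_pos: [513.5, 216.5, 316.1]
time_s: 13.95
eef_pos: [526.0, 120.9, 305.6]
time_s: 14.15
eef_pos: [539.3, 22.0, 295.7]
time_s: 14.35
eef_pos: [552.6, -76.3, 285.6]
time_s: 14.75
eef_pos: [559.1, -121.9, 286.6]
t 14.75 pos [ 559.1 -121.9  286.6] phi 93.47 w 1.002 F [-0.1 -0.   0. ]
turn [-0.001 -0.001 -0.001] shift now-axes [-0.096  0.004  1.036] turned-axes [-0.095  0.003  1.036]
case [497.8 320.4  65.6 100.8  86.5] ray [497.7 317.9  65.5 104.8  86.8] z 98.5
```

```bash
python3 -m crank '[[-0.09,0,0.3,0,0,0,0],[-0.09,0,0.5,0,0,0,0],[-0.09,0,0.5,0,0,0,0]]' | head -2
python3 -m crank '[[0,0,0.3,0,0,0,0],[0,0,0.54,0,0,0,0],[0,0,0.54,0,0,0,0],[0,0,0.54,0,0,0,0]]'
python3 -m crank '[[0,0,0,0,0,0,1],[0,0,0,0,0,0,1],[0,0,0,0,0,0,1],[0,0,0,0,0,0,1],[0,0,0,0,0,0,1],[0,0,0,0,0,0,1],[0,0,0,0,0,0,1]]' 40 | tail -3
python3 -m crank '[[0,0,-0.3,0,0,0,1],[0,0,-0.7,0,0,0.1,1],[0,0,-1,0,0,0.149,1],[0,0,-1,0,0,0.149,1],[0,0,-1,0,0,0.149,1]]'
python3 plan.py 536 76.5 280 86.8
```

```text
time_s: 15.1
eef_pos: [559.1, -130.6, 234.5]
time_s: 15.5
eef_pos: [560.1, -131.6, 184.2]
ee_rot: [0.001, 0.685, 0.728, 0.0]
force: [-0.5, -0.1, 0.3]
grip_width: 1.0
grip_force: 0.0
force: [0.1, 1.3, 6.9]
grip_width: 0.697
grip_force: 44.1
time_s: 16.7
eef_pos: [559.4, -132.0, 282.5]
ee_rot: [-0.0, 0.726, 0.687, -0.0]
force: [-0.6, 0.2, -4.3]
grip_width: 0.695
grip_force: 46.5
t 16.7 pos [ 559.4 -132.   282.5] phi 86.81 w 0.695 F [-0.6  0.2 -4.3]
turn [-0. -0.  0.] shift now-axes [ 2.068 -0.349  0.025] turned-axes [ 2.068 -0.35   0.025]
```

```bash
python3 -m crank '[[0.3,-0.05,0,0,0,0,1],[0.7,-0.12,0,0,0,0,1],[1,-0.17,0,0,0,0,1]]' | head -2
python3 -m crank '[[0.4,-0.07,0,0,0,0,1],[0.8,-0.14,0,0,0,0,1],[1,-0.17,0,0,0,0,1],[1,-0.17,0,0,0,0,1],[1,-0.17,0,0,0,0,1]]' | head -2
python3 plan.py 536 76.5 200 86.8
```

```text
time_s: 17.0
eef_pos: [547.4, -29.6, 280.6]
time_s: 17.5
eef_pos: [536.7, 69.5, 281.3]
t 17.5 pos [536.7  69.5 281.3] phi 86.84 w 0.693 F [-0.1  0.6 -4.1]
turn [-0.004  0.     0.001] shift now-axes [ 0.069 -0.009  0.813] turned-axes [ 0.069 -0.011  0.813]
```

Next the tape measure: case centre (427,-278), long side at -89° so phi 91.

```bash
python3 -m crank '[[0.07,-0.01,0.4,0,0,0,1],[0.07,-0.01,0.7,0,0,0,1],[0.07,-0.01,0.8,0,0,0,1],[0.07,-0.01,0.8,0,0,0,1],[0.07,-0.01,0.8,0,0,0,1]]'
python3 -m crank '[[0,0,0,0,0,0,0],[0,0,0,0,0,0,0],[0,0,0,0,0,0,0],[0,0,0,0,0,0,0],[0,0,0,0,0,0,0],[0,0,-0.5,0,0,0,0],[0,0,-1,0,0,0,0],[0,0,-1,0,0,0,0]]'
python3 plan.py 427 -277.5 290 91
```

```text
time_s: 18.0
eef_pos: [536.8, 75.8, 203.2]
ee_rot: [0.0, 0.727, 0.687, 0.0]
force: [0.5, -0.4, -3.0]
grip_width: 0.699
grip_force: 46.7
time_s: 18.8
eef_pos: [537.4, 76.6, 309.1]
ee_rot: [0.004, 0.727, 0.687, 0.004]
force: [0.7, 0.5, 0.3]
grip_width: 0.999
grip_force: 0.0
t 18.8 pos [537.4  76.6 309.1] phi 86.79 w 0.999 F [0.7 0.5 0.3]
turn [ 0.015  0.001 -0.094] shift now-axes [-3.597 -0.906  0.182] turned-axes [-3.521 -1.165  0.191]
```

```bash
python3 -m crank '[[-0.4,-0.1,0,0,0,0,0],[-0.8,-0.2,0,0,0,0,0],[-0.9,-0.23,0,0,0,0,0]]' | head -2
python3 -m crank '[[-0.45,-0.12,0,0,0,0,0],[-0.9,-0.23,0,0,0,0,0]]' | head -2
python3 -m crank '[[-0.45,-0.12,0,0,0,0,0],[-0.9,-0.23,0.1,0,0,0,0]]' | head -2
python3 -m crank '[[-0.4,-0.12,0,0,0,-0.05,0],[-0.8,-0.23,0.1,0,0,-0.094,0],[-0.9,-0.23,0.1,0,0,-0.094,0],[-0.9,-0.23,0.1,0,0,-0.094,0],[-0.9,-0.23,0.1,0,0,-0.094,0]]' | head -2
python3 plan.py 427 -277.5 188 91
python3 seen.py b3 bbox,536,76.5,80,40,80
python3 - <<'E'
from h import *
p,d=np.load("last.npz").values();
E
```

```text
time_s: 19.1
eef_pos: [507.6, -14.5, 302.7]
time_s: 19.3
eef_pos: [479.8, -101.2, 302.7]
time_s: 19.5
eef_pos: [451.8, -190.6, 293.6]
time_s: 20.0
eef_pos: [424.7, -276.7, 282.8]
t 20.0 pos [ 424.7 -276.7  282.8] phi 91.02 w 0.998 F [ 0.3 -0.2 -0.1]
turn [ 0.    -0.001  0.001] shift now-axes [-0.009  0.022  0.948] turned-axes [-0.008  0.023  0.948]
bbox [535.9  76.3  60.9  97.   86.8] ray [535.6  76.   61.7  97.7  87. ] z 63.8
```

```bash
python3 -m crank '[[-0.01,0.02,0.4,0,0,0,0],[-0.01,0.02,0.8,0,0,0,0],[-0.01,0.02,0.95,0,0,0,0],[-0.01,0.02,0.95,0,0,0,0],[-0.01,0.02,0.95,0,0,0,0]]'
python3 -m crank '[[0,0,0,0,0,0,1],[0,0,0,0,0,0,1],[0,0,0,0,0,0,1],[0,0,0,0,0,0,1],[0,0,0,0,0,0,1],[0,0,0,0,0,0,1],[0,0,0,0,0,0,1],[0,0,0,0,0,0,1],[0,0,0,0,0,0,1],[0,0,0,0,0,0,1]]' 30 
python3 -m crank '[[0,0,-0.3,0,0,0,1],[0,0,-0.7,0,0,0,1],[0,0,-1,0,0,0,1],[0,0,-1,0,0,0,1],[0,0,-1,0,0,0,1]]'
python3 plan.py 436 81.5 290 -3.2
python3 plan.py 436 81.5 290 176.8
```

```text
time_s: 20.55
eef_pos: [426.9, -278.1, 188.6]
ee_rot: [0.0, 0.7, 0.714, 0.0]
force: [0.5, 0.1, 1.3]
grip_width: 0.998
grip_force: 0.0
time_s: 21.55
eef_pos: [426.4, -278.8, 188.4]
ee_rot: [0.001, 0.701, 0.713, 0.0]
force: [-0.2, 2.3, 5.9]
grip_width: 0.396
grip_force: 32.4
time_s: 22.05
eef_pos: [426.0, -278.5, 287.2]
ee_rot: [-0.0, 0.701, 0.713, 0.0]
force: [-0.2, 0.2, -3.3]
grip_width: 0.391
grip_force: 31.6
t 22.05 pos [ 426.  -278.5  287.2] phi 91.0 w 0.391 F [-0.2  0.2 -3.3]
turn [-1.000e-03  0.000e+00  2.093e+00] shift now-axes [ 3.598  0.162 -0.026] turned-axes [-0.101 -3.6   -0.028]
t 22.05 pos [ 426.  -278.5  287.2] phi 91.0 w 0.391 F [-0.2  0.2 -3.3]
turn [-0.000e+00 -1.000e-03 -1.907e+00] shift now-axes [ 3.598  0.162 -0.026] turned-axes [ 0.101  3.6   -0.028]
```

```bash
python3 -m crank '[[0.3,0.02,0,0,0,0,1],[0.7,0.03,0,0,0,0,1],[0.9,0.05,0,0,0,0,1]]' | head -2
python3 -m crank '[[0.45,0.03,0,0,0,0,1],[0.9,0.05,0,0,0,0,1]]' | head -2
python3 -m crank '[[0.45,0.03,0,0,0,0,1],[0.9,0.05,0,0,0,0,1]]' | head -2
python3 -m crank '[[0.45,0.03,0,0,0,0,1],[0.8,0.05,0,0,0,0,1],[0.9,0.05,0,0,0,0,1]]' | head -2
python3 -m crank '[[0,0,0,0,0,0.15,1],[0,0,0,0,0,0.3,1],[0,0,0,0,0,0.5,1],[0,0,0,0,0,0.7,1],[0,0,0,0,0,0.7,1]]' | head -3
python3 -m crank '[[0,0,0,0,0,0.17,1],[0,0,0,0,0,0.35,1],[0,0,0,0,0,0.53,1],[0,0,0,0,0,0.7,1],[0,0,0,0,0,0.7,1]]' | head -3
python3 -m crank '[[0,0,0,0,0,0.17,1],[0,0,0,0,0,0.35,1],[0,0,0,0,0,0.53,1],[0,0,0,0,0,0.69,1],[0,0,0,0,0,0.69,1],[0,0,0,0,0,0.69,1]]'
python3 plan.py 440 81.3 204 -3.2
```

```text
time_s: 22.35
eef_pos: [429.0, -186.2, 285.7]
time_s: 22.55
eef_pos: [432.6, -97.2, 286.0]
time_s: 22.75
eef_pos: [435.9, -6.7, 286.1]
time_s: 23.05
eef_pos: [439.2, 84.3, 286.0]
time_s: 23.55
eef_pos: [439.7, 81.2, 286.5]
ee_rot: [-0.001, 0.869, 0.495, -0.001]
time_s: 24.05
eef_pos: [439.8, 81.3, 287.0]
ee_rot: [-0.0, 0.97, 0.243, -0.001]
time_s: 24.65
eef_pos: [439.9, 81.5, 287.4]
ee_rot: [-0.0, 1.0, -0.023, -0.0]
force: [0.1, -0.1, -1.6]
grip_width: 0.394
grip_force: 31.5
t 24.65 pos [439.9  81.5 287.4] phi -2.68 w 0.394 F [ 0.1 -0.1 -1.6]
turn [-0.     0.001  0.012] shift now-axes [0.001 0.002 0.834] turned-axes [0.001 0.002 0.834]
```

```bash
python3 -m crank '[[0,0,0.4,0,0,0.01,1],[0,0,0.7,0,0,0.01,1],[0,0,0.8,0,0,0.01,1],[0,0,0.83,0,0,0.01,1],[0,0,0.83,0,0,0.01,1]]'
python3 -m crank '[[0,0,0,0,0,0,0.4],[0,0,0,0,0,0,0.4],[0,0,0,0,0,0,0.4],[0,0,0,0,0,0,0.4],[0,0,0,0,0,0,0.4],[0,0,-0.4,0,0,0,0.4],[0,0,-0.8,0,0,0,0.4],[0,0,-1,0,0,0,0],[0,0,-1,0,0,0,0]]'
python3 plan.py 479.3 -416.5 290 -7.7
```

```text
time_s: 25.15
eef_pos: [440.4, 81.6, 205.4]
ee_rot: [0.0, 1.0, -0.03, 0.0]
force: [0.0, 0.6, -2.2]
grip_width: 0.397
grip_force: 31.4
time_s: 26.05
eef_pos: [440.4, 81.6, 307.3]
ee_rot: [0.0, 1.0, -0.03, 0.003]
force: [-0.4, -0.5, -0.2]
grip_width: 0.918
grip_force: 0.0
t 26.05 pos [440.4  81.6 307.3] phi -3.49 w 0.918 F [-0.4 -0.5 -0.2]
turn [-0.    -0.007  0.094] shift now-axes [0.691 4.948 0.177] turned-axes [1.053 4.884 0.173]
```

```bash
python3 -m crank '[[0.05,0.4,0,0,0,0,0],[0.12,0.9,0,0,0,0,0],[0.14,0.99,0,0,0,0,0]]' | head -2
python3 -m crank '[[0.07,0.49,0,0,0,0,0],[0.14,0.99,0,0,0,0,0]]' | head -2
python3 -m crank '[[0.07,0.49,0,0,0,0,0],[0.14,0.99,0,0,0,0,0]]' | head -2
python3 -m crank '[[0.07,0.49,0,0,0,0,0],[0.14,0.99,0.1,0,0,0,0]]' | head -2
python3 -m crank '[[0.07,0.49,0,0,0,0.05,0],[0.14,0.9,0.1,0,0,0.094,0],[0.14,0.99,0.1,0,0,0.094,0],[0.14,0.99,0.1,0,0,0.094,0],[0.14,0.99,0.1,0,0,0.094,0]]' | head -2
python3 plan.py 479.3 -416.5 179 -7.7
python3 seen.py b4 tape,440,81,60,45,80 bbox,536,76.5,60,40,80
python3 - <<'E'
from h import *
p=np.load("last.npz")["p"];q,_=capture("scene")
cv2.imwrite("pics/chk4.png",np.hstack([cv2.resize(p[180:270,100:250,::-1],(400,240),interpolation=2),cv2.resize(q[170:300,120:320,::-1],(370,240),interpolation=2)]))
E
```

```text
time_s: 26.35
eef_pos: [448.0, -21.4, 303.8]
time_s: 26.55
eef_pos: [455.6, -118.0, 303.9]
time_s: 26.75
eef_pos: [463.5, -218.0, 303.7]
time_s: 26.95
eef_pos: [471.6, -316.5, 294.8]
time_s: 27.45
eef_pos: [479.7, -413.1, 284.5]
t 27.45 pos [ 479.7 -413.1  284.5] phi -7.67 w 1.001 F [-0.8  0.8 -0.7]
turn [-0.002  0.001  0.001] shift now-axes [1.000e-03 3.500e-02 1.055e+00] turned-axes [0.    0.034 1.055]
tape [437.3  83.5  35.3  66.   -3.2] ray [4.38e+02 8.13e+01 3.69e+01 6.47e+01 4.00e-01] z 75.5
bbox [536.2  76.5  61.5  97.3  86.7] ray [535.7  76.   61.6  97.7  87. ] z 63.8
```

View pics/chk4.png

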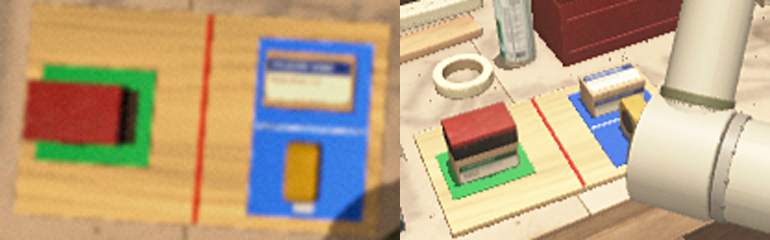

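The stack stands on the green mat, the blue box is on the back half, and the tape measure is on the front half with its pale tongue to the front (302,207). Now the level.

```bash
python3 -m crank '[[0,0.03,0.4,0,0,0,0],[0,0.03,0.8,0,0,0,0],[0,0.03,0.8,0,0,0,0]]' | head -2
python3 -m crank '[[0,0,0.15,0,0,0,0],[0,0,0.25,0,0,0,0],[0,0,0.25,0,0,0,0],[0,0,0.25,0,0,0,0]]'
python3 -m crank '[[0,0,0,0,0,0,1],[0,0,0,0,0,0,1],[0,0,0,0,0,0,1],[0,0,0,0,0,0,1],[0,0,0,0,0,0,1],[0,0,0,0,0,0,1],[0,0,0,0,0,0,1],[0,0,0,0,0,0,1],[0,0,0,0,0,0,1],[0,0,0,0,0,0,1],[0,0,0,0,0,0,1],[0,0,0,0,0,0,1]]' 50 
python3 -m crank '[[0,0,-0.3,0,0,0,1],[0,0,-0.7,0,0,-0.05,1],[0,0,-1,0,0,-0.1,1],[0,0,-1,0,0,-0.1,1],[0,0,-1,0,0,-0.1,1]]'
python3 plan.py 496.5 201 285 -3.2
```

```text
time_s: 27.85
eef_pos: [478.5, -415.3, 200.5]
time_s: 28.25
eef_pos: [479.2, -417.4, 180.9]
ee_rot: [0.0, 0.998, -0.067, 0.0]
force: [-0.3, 0.2, -0.1]
grip_width: 1.003
grip_force: 0.0
time_s: 29.45
eef_pos: [479.1, -417.4, 180.3]
ee_rot: [0.0, 0.998, -0.067, 0.0]
force: [-1.1, -0.6, 5.8]
grip_width: 0.229
grip_force: 50.3
time_s: 29.95
eef_pos: [478.9, -417.0, 279.1]
ee_rot: [-0.001, 1.0, -0.028, -0.0]
force: [0.1, 0.6, -1.9]
grip_width: 0.229
grip_force: 49.6
t 29.95 pos [ 478.9 -417.   279.1] phi -3.25 w 0.229 F [ 0.1  0.6 -1.9]
turn [-0.002  0.001 -0.001] shift now-axes [-0.175 -6.18  -0.052] turned-axes [-0.169 -6.181 -0.059]
```

```bash
python3 -m crank '[[-0.01,-0.3,-0.06,0,0,0,1],[-0.02,-0.7,-0.06,0,0,0,1],[-0.03,-1,-0.06,0,0,0,1]]' | head -2
python3 -m crank '[[-0.01,-0.5,0,0,0,0,1],[-0.03,-1,0,0,0,0,1]]' | head -2
python3 -m crank '[[-0.01,-0.5,0,0,0,0,1],[-0.03,-1,0,0,0,0,1]]' | head -2
python3 -m crank '[[-0.01,-0.5,0,0,0,0,1],[-0.03,-1,0,0,0,0,1]]' | head -2
python3 -m crank '[[-0.01,-0.5,0,0,0,0,1],[-0.03,-1,0,0,0,0,1]]' | head -2
python3 -m crank '[[-0.01,-0.5,0,0,0,0,1],[-0.03,-0.9,0,0,0,0,1],[-0.03,-1,0,0,0,0,1],[-0.03,-1,0,0,0,0,1],[-0.03,-1,0,0,0,0,1]]' | head -2
python3 plan.py 496.5 201 193 -3.2
```

```text
time_s: 30.25
eef_pos: [481.2, -315.3, 283.7]
time_s: 30.45
eef_pos: [483.7, -215.6, 283.9]
time_s: 30.65
eef_pos: [486.2, -115.3, 284.1]
time_s: 30.85
eef_pos: [488.8, -15.4, 284.2]
time_s: 31.05
eef_pos: [491.5, 84.6, 284.2]
time_s: 31.55
eef_pos: [494.8, 181.7, 284.9]
t 31.55 pos [494.8 181.7 284.9] phi -3.27 w 0.23 F [-0.   0.1 -2.4]
turn [ 0.001  0.003 -0.001] shift now-axes [ 0.008 -0.194  0.919] turned-axes [ 0.006 -0.194  0.919]
```

```bash
python3 -m crank '[[0.01,-0.19,0,0,0,0,1],[0.01,-0.19,0.4,0,0,0,1],[0.01,-0.19,0.7,0,0,0,1],[0.01,-0.19,0.85,0,0,0,1],[0.01,-0.19,0.91,0,0,0,1],[0.01,-0.19,0.91,0,0,0,1],[0.01,-0.19,0.91,0,0,0,1]]'
python3 -m crank '[[0,0,0,0,0,0,0.5],[0,0,0,0,0,0,0.5],[0,0,0,0,0,0,0.5],[0,0,0,0,0,0,0.5],[0,0,0,0,0,0,0.5],[0,0,-0.4,0,0,0,0.5],[0,0,-0.8,0,0,0,0.5],[0,0,-1,0,0,0,0.5],[0,0,-1,0,0,0,0.5]]'
python3 -m crank '[[0,0.4,-0.2,0,0,0,0.5],[0,0.9,-0.2,0,0,0,0.5],[0,1,-0.2,0,0,0,0.5]]' | head -2
python3 -m crank '[[0,0.5,0,0,0,0,0.5],[0,1,0,0,0,0,0.5]]' | head -2
python3 -m crank '[[0,0.5,0,0,0,0,0.5],[0,1,0,0,0,0,0.5]]' | head -2
python3 -m crank '[[0,0.5,0,0,0,0,0.5],[0,1,0,0,0,0,0.5],[0,1,0,0,0,0,0.5]]' | head -2
python3 seen.py fin gbox_case,498.5,321.6,65,80,120 bbox,536,76.5,60,40,80 tape,440,81,60,45,80 level,496,201,125,35,70 orange,680,-340,70,35,60 roll,736,275,60,10,35
python3 - <<'E'
from h import *
p=np.load("last.npz")["p"];q,_=capture("scene")
cv2.imwrite("pics/chk5.png",np.hstack([cv2.resize(p[110:270,100:270,::-1],(400,376),interpolation=2),cv2.resize(q[150:320,100:300,::-1],(400,376),interpolation=2)]))
E
```

```text
time_s: 32.25
eef_pos: [497.4, 200.9, 195.9]
ee_rot: [-0.0, 1.0, -0.029, 0.001]
force: [0.5, 0.3, -0.7]
grip_width: 0.227
grip_force: 49.7
time_s: 33.15
eef_pos: [497.3, 201.6, 297.9]
ee_rot: [-0.001, 1.0, -0.028, 0.003]
force: [0.4, -0.5, -0.4]
grip_width: 0.5
grip_force: 0.0
time_s: 33.45
eef_pos: [491.0, 98.5, 314.3]
time_s: 33.65
eef_pos: [485.3, 1.1, 314.0]
time_s: 33.85
eef_pos: [479.6, -99.6, 314.1]
time_s: 34.15
eef_pos: [473.9, -202.4, 313.8]
gbox_case [497.8 320.5  65.7 100.7  86.7] ray [497.7 318.1  65.5 104.3  86.8] z 98.7
bbox [536.2  76.4  61.4  97.   86.9] ray [535.7  75.8  61.6  98.   86.8] z 63.8
tape [437.3  83.6  35.8  65.9  -3. ] ray [4.38e+02 8.13e+01 3.70e+01 6.47e+01 4.00e-01] z 75.2
level [496.9 202.5  22.3 228.1  -3.5] ray [496.9 200.8  23.9 227.8  -3.2] z 51.3
orange [ 688.8 -378.2   61.7   67.9   77.9] ray [ 687.6 -377.2   63.6   70.6   77.4] z 48.4
roll [735.8 274.5 103.3 104.3  36.3] ray [736.2 273.8 103.8 105.7   1.6] z 23.4
```

View pics/chk5.png

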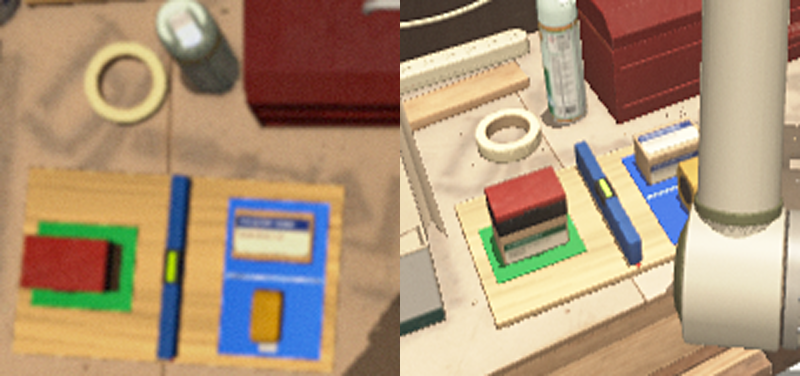

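Both views show every item in place: the stack at (75,265), the level covering the red line at (173,268), and the blue box and tape measure at (270,235) and (266,315). All measured offsets are within tolerance, so I'm handing in.

```bash
python3 -c "
from rig import ticket
print(ticket.finish_job())"
```

```text
the job is handed in; nothing more can be done
None
```

I set out both kits and the level and handed the job in at about 34 s; my last camera measurements put all five items within tolerance and the masking tape and orange box unmoved, but the hand-in returned no verdict.

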